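# Unhitch the model carrier and hold it raised at the gauge height

### The job

Unhitch the hinged carrier with the unpainted models so that its underside can be painted: pull the hitch latch out sideways against its spring, lift the coupler off its ball, and raise it until its nose is level with the collar on the height gauge rod. Finish while still holding it there, steady; leave the gauge setting and everything else on the bench as they are.

Things in the scene. Friction and masses are not known exactly. Their poses are not given: they have to be found in the camera images.
- carrier: Hinged aluminium bar with a plywood tray of cream resin models and, at its free end, a grey coupler housing over the ball. Origin: on the hinge axis, 85 mm above the table; x runs along the bar to the coupler (ball axis at x = 220 mm), y to the latch's side, z up. Level when hitched; the free end rises by turning about -y, up to 0.75 rad. About 0.6 kg; it falls back if let go.
- stand: Dark steel base plate, 330 by 90 mm, 12 mm thick, fixed to the table, with the hinge yoke (105 mm high) and the steel ball mount (36 mm across, top at 86 mm). Origin: on the table under the ball's axis; axes as the carrier's when hitched. Coupler housing: 64 mm long, 60 mm wide, top at 96 mm. The tray lies 82 to 178 mm from the ball towards the hinge, 110 mm wide, models up to 150 mm high.
- hitch_latch (a joint): Travel of the hitch latch (m), 0 = shut: its bolt lies under the ball's flat underside and blocks lifting. It grows as the latch is pulled along the carrier's +y, away from the housing; the ball is free from about 0.010, stop at 0.016. A spring shuts it (about 4 N at 0, 10 N at the stop): keep it pulled by its paddle until the coupler is 25 mm up; after that it may shut.
- latch_grip (a point): Grip point on the latch's steel paddle, in its middle, 20 mm below its top edge. The paddle is an upright plate 10 mm thick (carrier's y), 26 mm wide (carrier's x), its top 145 mm above the table when hitched, 49 mm over the housing's top. The point lies at x = 220, y = 45 (shut), z = 40 mm in the carrier's frame and moves with latch and carrier. The carrier is lifted by this paddle.
- nose (a point): The tip of the steel nose, a bar 10 mm wide and 8 mm high that sticks out of the coupler's end, at carrier x = 280 mm, y = 0, z = 7 mm: 92 mm above the table when hitched. This is the point that is to be level with gauge_mark.
- gauge_mark (a point): Centre of the brass collar (24 mm across, 10 mm high, with a small side pin) on the upright rod of the height gauge, 130 to 190 mm above the table. The gauge stands to one side of the coupler; its rod is 8 mm thick, 227 mm high, its round foot 70 mm across and fixed. Not to be moved.
- jar: Closed jar, glass with white cap, 52 mm across, 62 mm high, standing beside the carrier. Origin: centre of its underside. Leave alone.
- tube_a: Paint tube lying beside the carrier, about 95 mm long (x), 22 mm thick. Origin: underside, middle. Leave alone.
- tube_b: Another paint tube of the same kind, on the other side. Leave alone.
- spare_tree: Loose cream model tree, 50 mm high, 20 mm across, standing in front of the nose. Origin: centre of its foot. Leave alone.
- water_pot: Clear plastic water pot, 76 mm across, 55 mm high. Origin: centre of its underside. Leave alone.
- brush: Paint brush lying, 190 mm long (x). Leave alone.
- green_box: Small open green box, 70 by 110 mm, 45 mm high. Origin: centre of its underside. Leave alone.
There are look-alikes about, which are no part of the job. What is shaped like the part that bears gauge_mark but turquoise or white is not meant.

How it is judged:
By the outcome, as a careful person would: the job done as asked, in the order asked, and still so for the second after the job is handed in, while the arm keeps its last pose, push and grip.
It also fails if it takes over 35 s, if anything falls off the work surface, if the arm or the gripper's body presses on something with over 40 N, if the wrist force passes 120 N, or if a joint passes its speed limit or range.

### The arm

A 6-joint arm with a two-finger parallel gripper is mounted at the origin on the work surface. World frame = base frame: x ahead of the robot, y to its left, z up, the work surface at z = 0. Lengths are in m, angles in rad, forces in N, time in s.
With the tool pointing down it reaches from about 0.375 to 0.975 m from the base axis. Payload 3.8 kg.
Tool frame: the origin (TCP) lies midway between the tips of the shut fingers; the grasp point (between the pads) lies 19 mm behind it; z points along the fingers, y is the line along which they close (so a half turn about z gives the same grasp; the last joint's range is limited). The gripper opens to 85 mm and grips with 20 to 120 N. Pads are 22 mm wide; open, the fingers measure 114 mm over their backs; the gripper's body (76 mm by 85 mm) begins 54 mm behind the grasp point. The pads swing forward as they close: fully open they stand 13 mm farther back than shut.
Start: joints at [1.232, 0.264, 1.604, -0, 1.274, -0.037], TCP at [0.201, 0.644, 0.231] pointing down, gripper open.
Joint ranges: [-2.63, 2.63], [-0.94, 2.18], [0.31, 2.57], [-1.31, 4.45], [0, 2.66], [-2.55, 2.55]. Speed limits (rad/s): [2.57, 2.57, 3.14, 3.14, 3.14, 3.14].

### API

Orientations are given as a rotation vector (axis times angle).
In Python, from workcell import bot, imaging gives the robot as it stands.
- The arm moves only by the tool step_arm, never from a script. Its argument "series" is a list of rows, each an object of numbers: "grip": the closure, from -1 (fully open) to 1 (shut); "x", "y", "z": the shift along the tool's x, y, z normalised to -1 to 1, where 1 is 500 mm; "ax", "ay", "az": the turn, a rotation vector about the tool's x, y, z normalised to -1 to 1, where 1 is 30 degrees. A call has 1 to 12 rows; each row is the pose to reach, as a shift and turn from the pose commanded when the call began, along the tool's axes at that moment; what a row does not reach only later rows make up. A row lasts 1/10 s, in which the tool goes at most 50 mm and 8.59 degrees, less where a joint would pass 70% of its speed; a pose out of reach is approached as far as the arm can. A call with a number of a shift or a turn outside -1 to 1 is refused whole. A call with a gripper value outside its range is refused whole. The fingers move at their own pace and stop on an object; "force" is the grip in N (left out, the last holds). Time passes only in rows, so rows that repeat a pose let the fingers close. It gives the time, the measured TCP pose, the force, the opening and the grip force at its end, in the units of the state.
- bot.read_state(): the state, without advancing time (a new reading comes with each control period).
- imaging.read_camera(name): name is "side" or "top"; returns a dict with "img" (420x560x3 uint8, red, green, blue), "fx", "fy", "cx", "cy" (pixels), "R" (3x3) and "t" (3): a world point X has camera coordinates R X + t. Camera axes: x right, y down, z forward; pixel columns grow to the right and rows downward; lengths in m; the calibration is good to about 2 mm. A picture is of the moment at which its call begins. There is no depth.
- bot.finish_job(): hands the job in; it is judged then, once.
The state is a dict: "time": time; "q": joint angles; "joint_vel": joint speeds; "joint_torque": joint torques, N m; "tool_pos": TCP position; "tcp_rot": TCP orientation; "wrist_force": force on the tool from outside, world axes, zero at the start; "torque": the same for the moment, N m; "width": opening from 0.0 (shut) to 1.0 (fully open); "grip_force": force on a finger pad.
Only numpy, scipy, OpenCV 4.12 (cv2) and the standard library are available. Lean on these libraries where they do the work, as an engineer would, in place of code of your own. Each camera call takes 0.05 s, during which the arm holds its last target. There are 200 camera calls.

## Working session

There is one attempt and no reset: what is moved stays moved. The work goes in short steps, Python scripts to look and compute and a tool call to move; the robot and the scene stay as the last step left them, time stands still between calls to the robot, and variables do not carry over. Pictures are saved under pics/ and viewed, at most 10 in all, crops included, and the job is handed in when it is done.

Besides the shell and the picture viewer there is one more tool, called as name(argument=value, ...) on one line, values as JSON. step_arm: Moves the arm, as the interface text tells. Scaled input: -1 to 1 covers 500 mm each way for a shift and 30 degrees each way for a turn. Its arguments: {"type":"object","properties":{"series":{"type":"array","items":{"type":"object","properties":{"grip":{"type":"number"},"x":{"type":"number","minimum":-1,"maximum":1},"y":{"type":"number","minimum":-1,"maximum":1},"z":{"type":"number","minimum":-1,"maximum":1},"ax":{"type":"number","minimum":-1,"maximum":1},"ay":{"type":"number","minimum":-1,"maximum":1},"az":{"type":"number","minimum":-1,"maximum":1}}}},"force":{"type":"number"}},"required":["series"]}

```bash
mkdir -p pics
cat > h.py <<'E'
import numpy as np, cv2
from workcell import bot, imaging
def cam(n):
    c=imaging.read_camera(n); c['R']=np.array(c['R']); c['t']=np.array(c['t']); return c
def save(c,f,box=None,s=1):
    im=c['img'][:,:,::-1]
    if box: x0,y0,x1,y1=box; im=im[y0:y1,x0:x1]
    cv2.imwrite(f,cv2.resize(im,None,fx=s,fy=s,interpolation=cv2.INTER_CUBIC))
def ray(c,u,v):
    d=c['R'].T@np.array([(u-c['cx'])/c['fx'],(v-c['cy'])/c['fy'],1]); return -c['R'].T@c['t'],d/np.linalg.norm(d)
def onz(c,u,v,z):
    o,d=ray(c,u,v); return o+d*(z-o[2])/d[2]
def tri(a,pa,b,pb):
    A=0;B=0
    for c,p in((a,pa),(b,pb)):
        o,d=ray(c,*p); P=np.eye(3)-np.outer(d,d); A=A+P;B=B+P@o
    return np.linalg.solve(A,B)
def proj(c,X):
    p=c['R']@np.array(X)+c['t']; return np.array([c['fx']*p[0]/p[2]+c['cx'],c['fy']*p[1]/p[2]+c['cy']])
E
python3 - <<'E'
from h import *
for n in('side','top'):
    c=cam(n); save(c,f'pics/{n}0.png',s=1.42); print(n,c['fx'],-c['R'].T@c['t'],c['R'].tolist())
print(bot.read_state())
E
```

```text
side 442.0145133636942 [0.22254201 0.63359293 0.98455452] [[-0.8782625515735321, -0.47791758643490356, 0.01580098350690637], [-0.3791983641943846, 0.6759557622916553, -0.6318958838424333], [0.2913133898327572, -0.5609621983707491, -0.7748921995369449]]
top 459.05185302790204 [ 0.51028559 -0.00153506  1.4722277 ] [[0.027802127766433715, -0.9996120679628497, 0.0016599020133576], [-0.99907703146491, -0.027841563013814196, -0.03270982372637884], [0.03274334880432747, -0.0007489672775695986, -0.9994635121689511]]
{'time': 0.1, 'q': array([ 1.23207645e+00,  2.64730266e-01,  1.60525695e+00,  1.02149587e-05,
        1.27372500e+00, -3.68841510e-02]), 'joint_vel': array([ 0.00175333, -0.00018045, -0.00361901,  0.00046367,  0.00224287,
        0.00114234]), 'joint_torque': array([-1.85578160e-04, -5.16712046e+01, -3.68591166e+01, -1.21720336e-04,
        6.30819981e-03, -1.20592253e-05]), 'tool_pos': array([0.20042223, 0.643848  , 0.23004066]), 'tcp_rot': array([-0.47226818, -3.10548064,  0.00326757]), 'wrist_force': array([-0.28767809, -1.14273742, -0.25221216]), 'torque': array([0.04746048, 0.00962851, 0.04473082]), 'grip_force': 0.0, 'width': 1.0016427051056664}
```

View pics/side0.png

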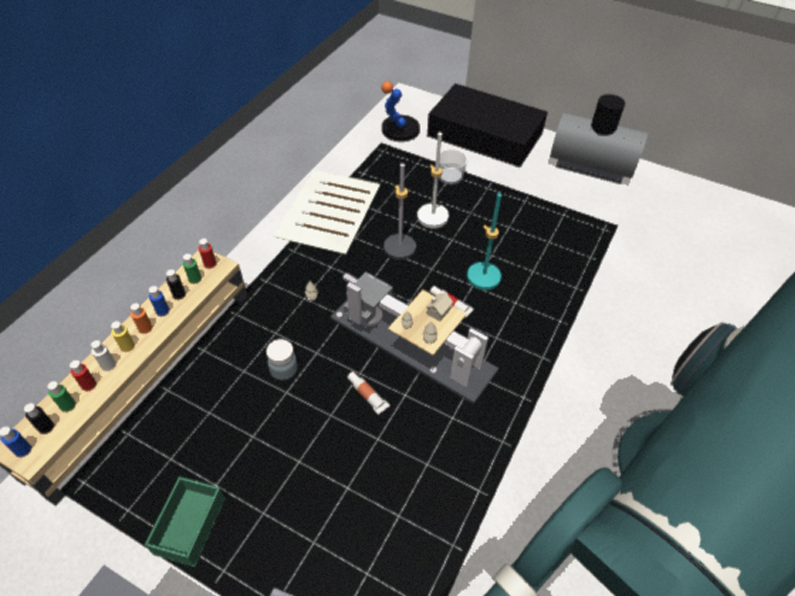

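View pics/top0.png

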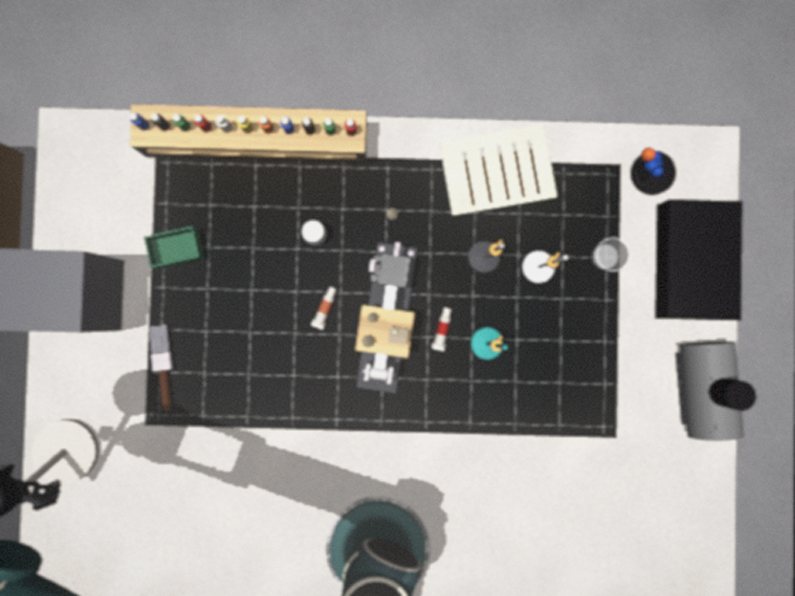

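The gauge candidates are at these side-view pixels (shown at 1.42x): grey foot (400,245) with its collar at (401,192), white foot (433,215), and turquoise foot (485,275). By the description it is the grey one. The paddle is at side (353,290) and top (374,265), on the world +y side. Next is a close crop to check.

Run:
```python
from h import *
a=cam('side');b=cam('top')
A=cv2.resize(a['img'][110:290,200:360,::-1],None,fx=3,fy=3,interpolation=cv2.INTER_CUBIC)
B=cv2.resize(b['img'][140:290,240:380,::-1],None,fx=3,fy=3,interpolation=cv2.INTER_CUBIC)
A=cv2.resize(A,(400,450));B=cv2.resize(B,(400,429))
im=np.zeros((450,800,3),np.uint8);im[:,:400]=A;im[:429,400:]=B
cv2.imwrite('pics/crop1.png',im)  # A scale 2.5 off (200,110); B scale 2.857 off(240,140)
for c,n in((a,'side'),(b,'top')):
    h=cv2.cvtColor(c['img'],cv2.COLOR_RGB2HSV)
    m=cv2.inRange(h,(10,110,120),(28,255,255))
    k,l,s,ce=cv2.connectedComponentsWithStats(m)
    print(n,[(s[i,:5].tolist(),ce[i].round(1).tolist()) for i in range(1,k) if s[i,4]>12])
```

```text
side [([269, 57, 7, 7, 36], [272.2, 60.4]), ([303, 116, 8, 8, 33], [306.4, 120.1]), ([278, 130, 9, 10, 42], [282.0, 135.0]), ([341, 159, 10, 8, 42], [345.5, 162.9]), ([92, 216, 15, 19, 102], [97.9, 225.7]), ([79, 229, 15, 19, 113], [85.3, 239.0])]
top [([167, 84, 9, 9, 31], [171.6, 87.9]), ([182, 84, 10, 9, 33], [186.4, 88.2]), ([453, 106, 7, 6, 28], [456.2, 108.3]), ([345, 169, 9, 11, 53], [348.6, 174.8]), ([386, 178, 8, 10, 44], [389.6, 183.1]), ([346, 237, 8, 9, 30], [349.3, 241.4])]
```

View pics/crop1.png

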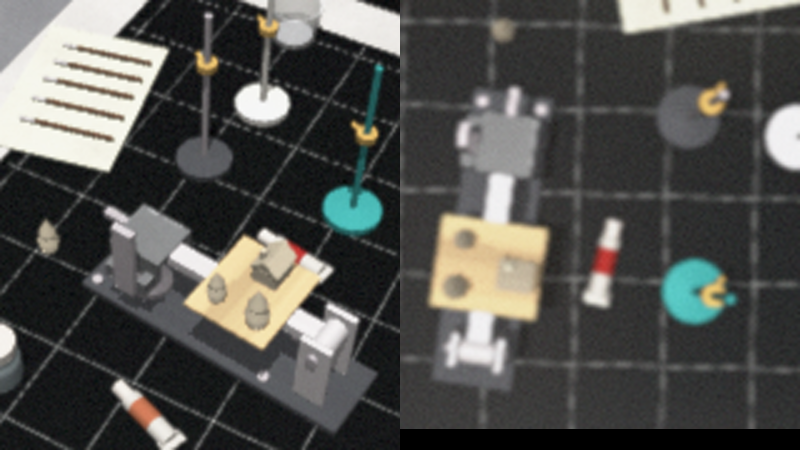

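The crop confirms the grey-foot gauge: collar at side (282,135) and top (349,175). It also shows the paddle top at side (249,200) and top (263,187), the nose tip at top (280,171), and the hinge at top (267,263).

Run:
```python
from h import *
a=cam('side');b=cam('top')
A=lambda u,v:(u/2.5+200,v/2.5+110)
B=lambda u,v:((u-400)/2.857+240,v/2.857+140)
print('collar tri',tri(a,(282.0,135.0),b,(348.6,174.8)),tri(a,A(207,64),b,B(710,103)))
print('foot',onz(a,*A(204,158),.008),onz(b,*B(688,117),.008))
print('rodtop',onz(a,*A(207,15),.227))
n=onz(b,*B(514,89),.092);hg=onz(b,*B(477,352),.09)
print('nose',n,onz(a,*A(109,212),.092),'hinge',hg)
d=(n-hg)[:2];print('len',np.linalg.norm(d),'yaw',np.degrees(np.arctan2(d[1],d[0])))
print('padtop',onz(a,*A(123,224),.145),onz(b,*B(463,136),.145),'tri',tri(a,A(123,224),b,B(463,136)))
bl=[onz(a,*A(x,y),.012) for x,y in((97,279),(263,377))];print('bolts',bl)
# base edges corners top view
for p in((486,90),(552,95),(511,390),(432,382)):print(onz(b,*B(*p),.012))
# tray edges
for p in((440,214),(549,228),(539,320),(429,307)):print('tray',onz(b,*B(*p),.1))
```

```text
collar tri [ 0.66097057 -0.22335308  0.15587145] [ 0.65779735 -0.22311019  0.15515869]
foot [ 0.65494499 -0.21983804  0.008     ] [ 0.65885357 -0.2231277   0.008     ]
rodtop [ 0.65681513 -0.21950683  0.227     ]
nose [ 0.67482882 -0.02602794  0.092     ] [ 0.66859825 -0.02461916  0.092     ] hinge [0.39687002 0.00525997 0.09      ]
len 0.27971418371272183 yaw -6.422356885740718
padtop [0.62148991 0.02134711 0.145     ] [0.61925552 0.02531608 0.145     ] tri [0.61887427 0.02523868 0.15037367]
bolts [array([0.66823748, 0.00839792, 0.012     ]), array([0.448515  , 0.03457209, 0.012     ])]
[0.68236977 0.00378925 0.012     ]
[ 0.67883231 -0.07006271  0.012     ]
[ 0.34953045 -0.03322074  0.012     ]
[0.35594203 0.05459306 0.012     ]
tray [0.54050997 0.04795836 0.1       ]
tray [ 0.52904032 -0.06645572  0.1       ]
tray [ 0.43276313 -0.05854572  0.1       ]
tray [0.44311573 0.05661967 0.1       ]
```

```bash
cat >> h.py <<'E'
from scipy.spatial.transform import Rotation as Ro
def down(yaw):
    y=np.array([-np.sin(yaw),np.cos(yaw),0]);z=np.array([0,0,-1.]);return np.stack([np.cross(y,z),y,z],1)
def move(P,T,cur=None):
    s=bot.read_state(); p0=np.array(s['tool_pos']);R0=Ro.from_rotvec(s['tcp_rot']).as_matrix()
    if cur: p0,R0=cur
    d=R0.T@(np.array(P)-p0)/.5; a=np.degrees(Ro.from_matrix(R0.T@T).as_rotvec())/30
    print('xyz',d.round(4),'a',a.round(4))
E
python3 - <<'E'
from h import *
T=down(np.radians(-6)); move([.41,.335,.23],T); move([.62,.025,.23],T)
E
```

```text
xyz [-0.5838 -0.4661  0.0019] a [-1.600e-03 -2.000e-04 -3.763e-01]
xyz [-1.1691 -0.9332  0.0023] a [-1.600e-03 -2.000e-04 -3.763e-01]
```

step_arm(series=[{"x":-0.584,"y":-0.466,"z":0,"az":-0.376,"grip":-1},{"x":-0.584,"y":-0.466,"z":0,"az":-0.376,"grip":-1},{"x":-0.584,"y":-0.466,"z":0,"az":-0.376,"grip":-1},{"x":-0.584,"y":-0.466,"z":0,"az":-0.376,"grip":-1},{"x":-0.584,"y":-0.466,"z":0,"az":-0.376,"grip":-1},{"x":-0.584,"y":-0.466,"z":0,"az":-0.376,"grip":-1},{"x":-0.584,"y":-0.466,"z":0,"az":-0.376,"grip":-1},{"x":-0.584,"y":-0.466,"z":0,"az":-0.376,"grip":-1},{"x":-0.584,"y":-0.466,"z":0,"az":-0.376,"grip":-1},{"x":-0.584,"y":-0.466,"z":0,"az":-0.376,"grip":-1}])

```text
validation failed for argument at $.se...
```

Run:
```python
from h import *
T=down(np.radians(-6)); print(bot.read_state()['tool_pos']); move([.62,.025,.23],T)
```

```text
[0.20054274 0.64425528 0.23077357]
xyz [-1.1691 -0.9332  0.0023] a [-1.600e-03 -2.000e-04 -3.763e-01]
```

step_arm(series=[{"x":-0.584,"y":-0.466,"z":0.0,"ax":0.0,"ay":0.0,"az":-0.376,"grip":-1.0}])

```text
time: 0.4
tool_pos: [0.2264, 0.6061, 0.2307]
tcp_rot: [-0.228, -3.132, -0.003]
wrist_force: [1.5, -0.7, 0.5]
width: 1.0
grip_force: 0.0
```

step_arm(series=[{"x":-0.55,"y":-0.34,"z":0.0,"ax":0.0,"ay":0.0,"az":-0.09,"grip":-1.0},{"x":-0.55,"y":-0.34,"z":0.0,"ax":0.0,"ay":0.0,"az":-0.09,"grip":-1.0},{"x":-0.55,"y":-0.34,"z":0.0,"ax":0.0,"ay":0.0,"az":-0.09,"grip":-1.0},{"x":-0.55,"y":-0.34,"z":0.0,"ax":0.0,"ay":0.0,"az":-0.09,"grip":-1.0},{"x":-0.55,"y":-0.34,"z":0.0,"ax":0.0,"ay":0.0,"az":-0.09,"grip":-1.0},{"x":-0.55,"y":-0.34,"z":0.0,"ax":0.0,"ay":0.0,"az":-0.09,"grip":-1.0},{"x":-0.55,"y":-0.34,"z":0.0,"ax":0.0,"ay":0.0,"az":-0.09,"grip":-1.0},{"x":-0.55,"y":-0.34,"z":0.0,"ax":0.0,"ay":0.0,"az":-0.09,"grip":-1.0}])

```text
time: 1.2
tool_pos: [0.4774, 0.3909, 0.2313]
tcp_rot: [0.171, 3.136, -0.001]
wrist_force: [-0.6, 0.3, 1.0]
width: 1.004
grip_force: 0.0
```

Run:
```python
from h import *
T=down(np.radians(-6)); print(bot.read_state()['tool_pos']); move([.62,.025,.23],T)
```

```text
[0.47744529 0.39089562 0.23128656]
xyz [-0.3631 -0.6964  0.0033] a [-0.001   0.0018 -0.0085]
```

step_arm(series=[{"x":-0.363,"y":-0.696,"z":0.0,"ax":0.0,"ay":0.0,"az":-0.009,"grip":-1.0},{"x":-0.363,"y":-0.696,"z":0.0,"ax":0.0,"ay":0.0,"az":-0.009,"grip":-1.0},{"x":-0.363,"y":-0.696,"z":0.0,"ax":0.0,"ay":0.0,"az":-0.009,"grip":-1.0},{"x":-0.363,"y":-0.696,"z":0.0,"ax":0.0,"ay":0.0,"az":-0.009,"grip":-0.4},{"x":-0.363,"y":-0.696,"z":0.0,"ax":0.0,"ay":0.0,"az":-0.009,"grip":-0.4},{"x":-0.363,"y":-0.696,"z":0.0,"ax":0.0,"ay":0.0,"az":-0.009,"grip":-0.4},{"x":-0.363,"y":-0.696,"z":0.0,"ax":0.0,"ay":0.0,"az":-0.009,"grip":-0.4},{"x":-0.363,"y":-0.696,"z":0.0,"ax":0.0,"ay":0.0,"az":-0.009,"grip":-0.4},{"x":-0.363,"y":-0.696,"z":0.0,"ax":0.0,"ay":0.0,"az":-0.009,"grip":-0.4},{"x":-0.363,"y":-0.696,"z":0.0,"ax":0.0,"ay":0.0,"az":-0.009,"grip":-0.4},{"x":-0.363,"y":-0.696,"z":0.0,"ax":0.0,"ay":0.0,"az":-0.009,"grip":-0.4}])

```text
time: 2.3
tool_pos: [0.6184, 0.0299, 0.2311]
tcp_rot: [-0.155, -3.137, -0.001]
wrist_force: [-1.1, -0.2, -0.3]
width: 0.702
grip_force: 0.0
```

Run:
```python
from h import *
T=down(np.radians(-6)); s=bot.read_state();print(s['tool_pos'],s['width']); move([.62,.025,.106],T)
c=cam('side');save(c,'pics/side1.png',(190,100,350,250),4.5)
```

```text
[0.61843252 0.02992561 0.23110139] 0.7022235483887506
xyz [-0.0043 -0.0097  0.2502] a [ 0.0014 -0.0014  0.0112]
```

View pics/side1.png

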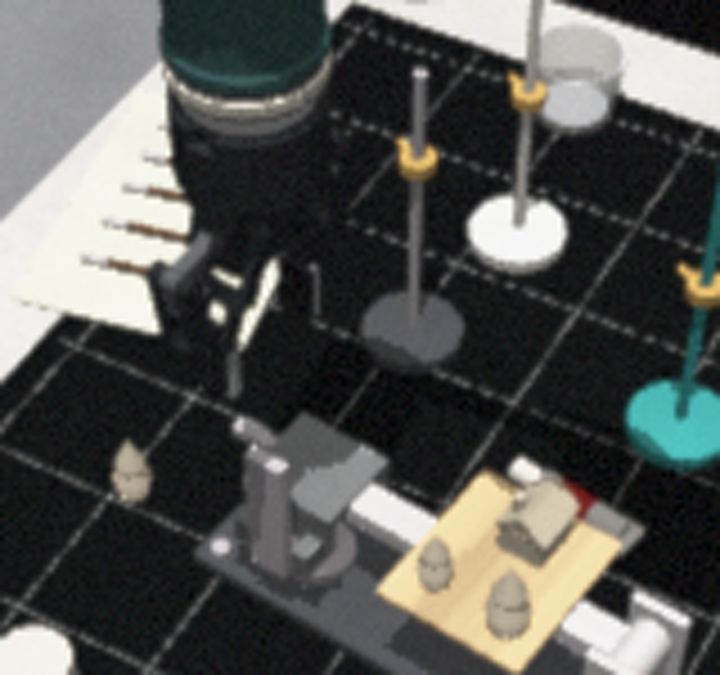

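The fingers hang just above and behind the paddle. The paddle top is at side px (249,202), the collar at (283,135.5), and the nose tip at (243,194).

Run:
```python
from h import *
c=cam('side')
print(onz(c,249.3,202.2,.145))
# collar height from known xy
for v in(134.5,135.6,136.5):
  o,d=ray(c,282.5,v); t=((np.array([.658,-.2225])-o[:2])@d[:2])/(d[:2]@d[:2]); print((o+d*t))
print(proj(c,[.6205,.0255,.145]),proj(c,[.674,-.026,.092]))
move([.62,.0265,.106],down(np.radians(-6)))
```

```text
[0.61685664 0.02861221 0.145     ]
[ 0.65756815 -0.22271939  0.15949702]
[ 0.65747965 -0.22276428  0.15546356]
[ 0.65740689 -0.22280117  0.15214839]
[248.68804808 200.83747656] [242.15365081 193.73197108]
xyz [-0.0039 -0.0071  0.2505] a [ 0.0007 -0.0007  0.0132]
```

step_arm(series=[{"x":-0.002,"y":-0.007,"z":0.1,"ax":0.0,"ay":0.0,"az":0.012,"grip":-0.4},{"x":-0.002,"y":-0.007,"z":0.16,"ax":0.0,"ay":0.0,"az":0.012,"grip":-0.4},{"x":-0.002,"y":-0.007,"z":0.21,"ax":0.0,"ay":0.0,"az":0.012,"grip":-0.4},{"x":-0.002,"y":-0.007,"z":0.235,"ax":0.0,"ay":0.0,"az":0.012,"grip":-0.4},{"x":-0.002,"y":-0.007,"z":0.244,"ax":0.0,"ay":0.0,"az":0.012,"grip":-0.4},{"x":-0.002,"y":-0.007,"z":0.244,"ax":0.0,"ay":0.0,"az":0.012,"grip":-0.4},{"x":-0.002,"y":-0.007,"z":0.244,"ax":0.0,"ay":0.0,"az":0.012,"grip":-0.4}])

```text
time: 3.1
tool_pos: [0.6209, 0.0252, 0.1111]
tcp_rot: [0.166, 3.134, 0.0]
wrist_force: [-0.0, -0.4, 1.4]
width: 0.698
grip_force: 0.0
```

Run:
```python
from h import *
s=bot.read_state();print(s['tool_pos'],s['width'],s['wrist_force'])
c=cam('side');save(c,'pics/side2.png',(200,130,320,250),5)
```

```text
[0.62090309 0.0251755  0.11105947] 0.6981409002098347 [-0.00887556 -0.38767785  1.37703351]
```

View pics/side2.png

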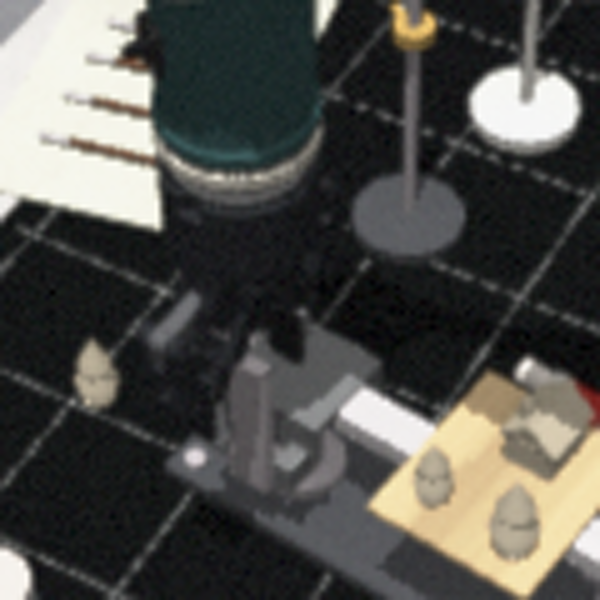

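The paddle stands between the open fingers: outer finger at about (185,350) in the crop, inner finger at (285,330), paddle top at (255,365). I'll close gently.

step_arm(series=[{"x":0.0,"y":0.0,"z":0.006,"ax":0.0,"ay":0.0,"az":0.0,"grip":0.3},{"x":0.0,"y":0.0,"z":0.006,"ax":0.0,"ay":0.0,"az":0.0,"grip":1.0},{"x":0.0,"y":0.0,"z":0.006,"ax":0.0,"ay":0.0,"az":0.0,"grip":1.0},{"x":0.0,"y":0.0,"z":0.006,"ax":0.0,"ay":0.0,"az":0.0,"grip":1.0},{"x":0.0,"y":0.0,"z":0.006,"ax":0.0,"ay":0.0,"az":0.0,"grip":1.0},{"x":0.0,"y":0.0,"z":0.006,"ax":0.0,"ay":0.0,"az":0.0,"grip":1.0},{"x":0.0,"y":0.0,"z":0.006,"ax":0.0,"ay":0.0,"az":0.0,"grip":1.0},{"x":0.0,"y":0.0,"z":0.006,"ax":0.0,"ay":0.0,"az":0.0,"grip":1.0}], force=25)

```text
time: 3.95
tool_pos: [0.6199, 0.0267, 0.1068]
tcp_rot: [0.169, 3.136, 0.005]
wrist_force: [0.1, 6.7, 1.9]
width: 0.113
grip_force: 30.7
```

step_arm(series=[{"x":0.0,"y":0.0,"z":0.0,"ax":0.0,"ay":0.0,"az":0.0,"grip":1.0},{"x":0.0,"y":0.01,"z":0.0,"ax":0.0,"ay":0.0,"az":0.0,"grip":1.0},{"x":0.0,"y":0.02,"z":0.0,"ax":0.0,"ay":0.0,"az":0.0,"grip":1.0},{"x":0.0,"y":0.028,"z":0.0,"ax":0.0,"ay":0.0,"az":0.0,"grip":1.0},{"x":0.0,"y":0.032,"z":0.0,"ax":0.0,"ay":0.0,"az":0.0,"grip":1.0},{"x":0.0,"y":0.032,"z":0.0,"ax":0.0,"ay":0.0,"az":0.0,"grip":1.0},{"x":0.0,"y":0.032,"z":0.0,"ax":0.0,"ay":0.0,"az":0.0,"grip":1.0}], force=80)

```text
time: 4.65
tool_pos: [0.6212, 0.0385, 0.1067]
tcp_rot: [-0.167, -3.137, 0.006]
wrist_force: [-2.5, -8.0, 3.6]
width: 0.108
grip_force: 80.1
```

step_arm(series=[{"x":0.0,"y":0.004,"z":0.0,"ax":0.0,"ay":0.0,"az":0.0,"grip":1.0},{"x":0.0,"y":0.004,"z":0.0,"ax":0.0,"ay":0.0,"az":0.0,"grip":1.0},{"x":0.001,"y":0.004,"z":-0.008,"ax":0.0,"ay":-0.033,"az":0.0,"grip":1.0},{"x":0.002,"y":0.004,"z":-0.015,"ax":0.0,"ay":-0.067,"az":0.0,"grip":1.0},{"x":0.003,"y":0.004,"z":-0.023,"ax":0.0,"ay":-0.1,"az":0.0,"grip":1.0},{"x":0.003,"y":0.004,"z":-0.023,"ax":0.0,"ay":-0.1,"az":0.0,"grip":1.0}])

```text
time: 5.25
tool_pos: [0.62, 0.0403, 0.1177]
tcp_rot: [0.165, 3.084, -0.01]
wrist_force: [0.9, -9.6, -3.1]
width: 0.113
grip_force: 79.2
```

step_arm(series=[{"x":0.001,"y":0.0,"z":-0.011,"ax":0.0,"ay":-0.05,"az":0.0,"grip":1.0},{"x":0.003,"y":0.0,"z":-0.023,"ax":0.0,"ay":-0.1,"az":0.0,"grip":1.0},{"x":0.005,"y":0.0,"z":-0.034,"ax":0.0,"ay":-0.15,"az":0.0,"grip":1.0},{"x":0.007,"y":0.0,"z":-0.046,"ax":0.0,"ay":-0.2,"az":0.0,"grip":1.0},{"x":0.0095,"y":0.0,"z":-0.057,"ax":0.0,"ay":-0.25,"az":0.0,"grip":1.0},{"x":0.012,"y":0.0,"z":-0.068,"ax":0.0,"ay":-0.3,"az":0.0,"grip":1.0},{"x":0.012,"y":0.0,"z":-0.068,"ax":0.0,"ay":-0.3,"az":0.0,"grip":1.0},{"x":0.012,"y":0.0,"z":-0.068,"ax":0.0,"ay":-0.3,"az":0.0,"grip":1.0},{"x":0.012,"y":0.0,"z":-0.068,"ax":0.0,"ay":-0.3,"az":0.0,"grip":1.0}])

```text
time: 6.15
tool_pos: [0.6123, 0.0412, 0.151]
tcp_rot: [0.156, 2.928, -0.022]
wrist_force: [2.6, -8.9, -2.0]
width: 0.106
grip_force: 79.2
```

Run:
```python
from h import *
s=bot.read_state();print(s['tool_pos'],s['width'],s['wrist_force'])
T=Ro.from_rotvec(s['tcp_rot']).as_matrix();print(np.degrees(np.arcsin(-T[2,0])),T[:,2])
a=cam('side');b=cam('top')
A=cv2.resize(a['img'][110:230,220:300,::-1],(400,600),interpolation=cv2.INTER_CUBIC)
B=cv2.resize(b['img'][140:260,240:320,::-1],(400,600),interpolation=cv2.INTER_CUBIC)
cv2.imwrite('pics/crop3.png',np.hstack([A,B]))
```

```text
[0.61234532 0.04118632 0.15101981] 0.10649239553630034 [ 2.58180085 -8.90870693 -1.96014561]
12.026871350713673 [ 0.20679306 -0.0258543  -0.97804304]
```

View pics/crop3.png

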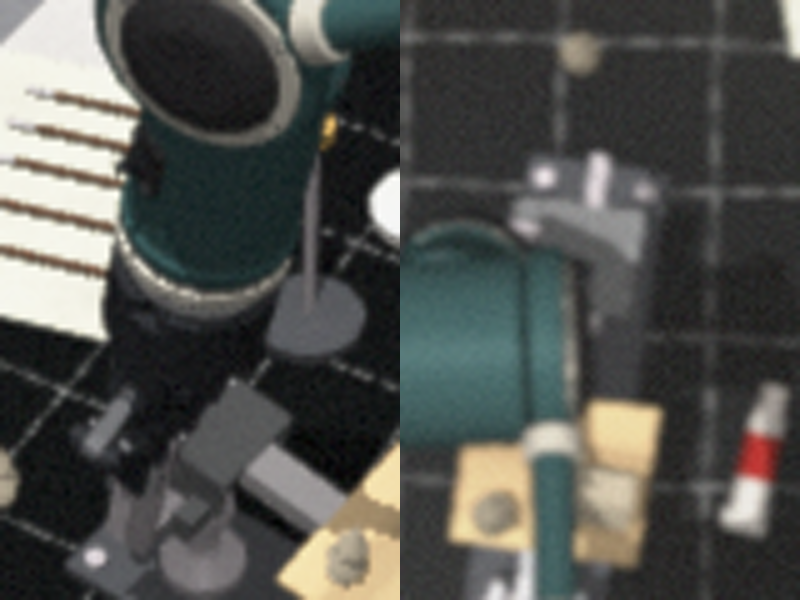

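The coupler is off the ball: the ball is bare at crop (205,560), the nose tip is at top px (280,170), and the gripper hides the nose in the side view. Next I'll refine the collar height from the saved unobstructed image, using the rod top (z = 227 mm) as reference.

Run:
```python
from h import *
im=cv2.imread('pics/side1.png'); h=cv2.cvtColor(im,cv2.COLOR_BGR2HSV)
roi=h[100:220,380:450]; m=cv2.inRange(roi,(10,100,100),(30,255,255)); ys,xs=np.nonzero(m)
ys=ys+100;xs=xs+380
print('collar',xs.min(),xs.max(),ys.min(),ys.max())
for x in(408,412,417,421,425,430,434): 
    k=ys[xs==x]; print(x,(k.min(),k.max()) if len(k) else None)
g=im[:,:,1].astype(int)
print('rodtop',[(y,g[y,414:428:2].max()) for y in range(58,84,2)])
print('rod cols y=110',g[110,405:436].tolist());print('y=260',g[260,400:432].tolist())
c=cam('side')
f=lambda X:((proj(c,X)-[190,100]+.5)*4.5-.5).round(1)
xy=[.6577,-.2225]
print(f(xy+[.227]),f(xy+[.0]),f(xy+[.008]))
for z in(.150,.155,.160):
    # extents of a cylinder r12, h10
    P=np.array([f([xy[0]+.012*np.cos(t),xy[1]+.012*np.sin(t),z+s]) for t in np.linspace(0,6.28,40) for s in(-.005,.005)])
    print(z,P.min(0),P.max(0))
```

```text
collar 396 438 136 179
408 (np.int64(145), np.int64(177))
412 (np.int64(155), np.int64(179))
417 (np.int64(160), np.int64(178))
421 (np.int64(158), np.int64(177))
425 (np.int64(146), np.int64(173))
430 (np.int64(146), np.int64(171))
434 (np.int64(148), np.int64(167))
rodtop [(58, np.int64(26)), (60, np.int64(29)), (62, np.int64(34)), (64, np.int64(51)), (66, np.int64(86)), (68, np.int64(120)), (70, np.int64(161)), (72, np.int64(190)), (74, np.int64(195)), (76, np.int64(170)), (78, np.int64(136)), (80, np.int64(115)), (82, np.int64(109))]
rod cols y=110 [17, 20, 24, 28, 32, 37, 46, 58, 69, 80, 89, 98, 103, 105, 103, 101, 97, 93, 88, 82, 76, 71, 67, 65, 61, 58, 57, 57, 56, 52, 47]
y=260 [19, 19, 21, 25, 28, 32, 39, 50, 62, 74, 85, 94, 101, 104, 104, 100, 94, 87, 78, 68, 58, 48, 41, 36, 32, 28, 25, 25, 25, 25, 25, 26]
[420.4  70.5] [412.  335.5] [412.2 327.3]
0.15 [398.1 150.1] [436.5 187.5]
0.155 [398.2 143.9] [436.8 181.5]
0.16 [398.4 137.8] [437.  175.4]
```

Run:
```python
from h import *
c=cam('side');t=cam('top')
yw=np.radians(-6);ex=np.array([np.cos(yw),np.sin(yw),0]);ey=np.array([-ex[1],ex[0],0]);ez=np.array([0,0,1.])
# hinge from paddle shut TCP
H=np.array([.6199,.0267,.085])-.22*ex-.045*ey; print(H)
def W(p,th):
    s,co=np.sin(th),np.cos(th); return H+ex*(p[0]*co-p[2]*s)+ey*p[1]+ez*(p[0]*s+p[2]*co)
f1=lambda X:((proj(c,X)-[190,100]+.5)*4.5-.5).round(0)
f3=lambda X:((proj(c,X)-[220,110]+.5)*5-.5).round(0)
ft=lambda X:((proj(t,X)-[240,140]+.5)*5-.5+[400,0]).round(0)
for n,p in dict(fr=(.252,-.03,.011),br=(.188,-.03,.011),bl=(.188,.03,.011)).items():
    print(n,'lvl',f1(W(p,0)),'now',[f3(W(p,np.radians(a))) for a in(10.5,11.75,13)])
print('nose lvl',f1(W((.28,0,.007),0)),'top',[ft(W((.28,0,.007),np.radians(a))) for a in(10.5,11.75,13)])
```

```text
[0.3964014  0.00494278 0.085     ]
fr lvl [301. 410.] now [array([192., 352.]), array([194., 346.]), array([196., 340.])]
br lvl [388. 457.] now [array([291., 419.]), array([293., 415.]), array([294., 410.])]
bl lvl [329. 521.] now [array([223., 491.]), array([225., 487.]), array([227., 483.])]
nose lvl [234. 425.] top [array([599., 157.]), array([599., 158.]), array([599., 160.])]
```

step_arm(series=[{"x":0.001,"y":0.0,"z":-0.006,"ax":0.0,"ay":-0.026,"az":0.0,"grip":1.0},{"x":0.0015,"y":0.0,"z":-0.012,"ax":0.0,"ay":-0.052,"az":0.0,"grip":1.0},{"x":0.0015,"y":0.0,"z":-0.012,"ax":0.0,"ay":-0.052,"az":0.0,"grip":1.0},{"x":0.0015,"y":0.0,"z":-0.012,"ax":0.0,"ay":-0.052,"az":0.0,"grip":1.0},{"x":0.0015,"y":0.0,"z":-0.012,"ax":0.0,"ay":-0.052,"az":0.0,"grip":1.0},{"x":0.0015,"y":0.0,"z":-0.012,"ax":0.0,"ay":-0.052,"az":0.0,"grip":1.0}])

```text
time: 7.0
tool_pos: [0.6105, 0.0414, 0.1567]
tcp_rot: [0.155, 2.901, -0.024]
wrist_force: [3.3, -9.5, -2.5]
width: 0.108
grip_force: 79.3
```

Run:
```python
from h import *
for i in range(4): cam('side')
s=bot.read_state();print(s['tool_pos'],s['width'],s['wrist_force'],np.abs(s['joint_vel']).max())
T=Ro.from_rotvec(s['tcp_rot']).as_matrix();print('tool tilt',np.degrees(np.arcsin(-T[2,0])))
from scipy.optimize import brentq
for z0 in(.1055,.1067,.1080):
    b=z0-.085; th=brentq(lambda a:.22*np.sin(a)+b*np.cos(a)-(s['tool_pos'][2]-.085),0,.7)
    print(z0,np.degrees(th),'nose',.085+.28*np.sin(th)+.007*np.cos(th))
```

```text
[0.6104999  0.04140864 0.15668937] 0.10830328075834961 [ 4.02445909 -9.35223318 -3.55343386] 0.0021955764491925216
tool tilt 13.579392991577814
0.1055 13.60901989445333 nose 0.1576861022228036
0.1067 13.289162134799168 nose 0.1561749386038656
0.108 12.942388926360593 nose 0.15453410880484106
```

```bash
python3 -c "
from workcell import bot
print(bot.finish_job())"
```

```text
the job is handed in; nothing more can be done
None
```

I pulled the latch, lifted the coupler off the ball and handed the job in with the carrier held steady, its nose at about 157 mm by arm kinematics, level with the grey gauge's collar (also about 157 mm, give or take 2 mm); the gripper hid the nose from the side camera at the end, so that match is calculated, not seen.

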